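# Ready the drilling jig: clip up the gauges, locate the plate, wind up the clamp

### The job

Get the drilling jig ready. Clip every plug gauge lying on the bench onto the snap hook, pushing its eye down past the sprung gate so that it hangs inside with the gate shut; push the coat-peg plate fully home against both dowels and the end stop; then wind the handwheel clockwise until the clamp pad bears on the plate, and leave it so. The gauges may be hung before or after; do not disturb the mug, the glue bottle or the offcut.

Things in the scene. Friction and masses are not known exactly. Their poses are not given: they have to be found in the camera images.
- jig: Plywood drilling jig fixed to the bench. Origin on the bench under it, z up. Its bed is 18 mm thick and spans x -120..85, y -135..165 mm. Two dowels stand along its -y side, an end stop at its +x side; on its +y end is a grey clamp housing (64 x 70 mm about x 0, y 118 mm, top 66 mm above the bench) with a handwheel on top.
- dowel_mid (a point): Point half-way between the two steel dowels, at jig x 0, y -111 mm. The dowels stand 45 mm to either side of it along jig x; each is 12 mm in diameter and 30 mm high above the bed, so their locating sides are at jig y = -105 mm
- stop_face (a point): Middle of the end stop's locating face, which looks to jig -x, at jig x = 65, y = -60 mm; the stop is a steel block 12 x 40 mm, 30 mm high above the bed
- plate: Coat-peg plate, origin under its middle: plywood 130 (x) x 90 (y) x 18 mm, about 250 g, loose on the jig's bed, a round peg standing up from its middle. Fully home, its -y edge is against both dowels and its +x end against the stop: its origin is then at jig x = 0, y = -60 mm and its axes are those of the jig
- plate_peg (a point): The plate's peg, 28 mm diameter, 47 mm tall, half-way up it (24 mm above the plate's top, 42 mm above its underside); a good handle for pushing the plate about
- jaw: The clamp's steel pad, 50 mm wide, 24 mm high; origin at the middle of its face, which looks to jig -y. It slides along jig y, 40 mm for each turn of the wheel: face at jig y = 55 mm when the wheel reads 0, and at -15 mm (wheel about 11.0 rad) when it meets a plate that is fully home. It stays where it is left
- wheel (a joint): Angle (rad) of the handwheel, growing clockwise as seen from above, which drives the pad towards the plate (6.37 mm per rad). It needs about 1.3 N at the crank and stays where it is left; some 4 N more at the crank once the pad is against the plate is enough (about 30 N at the pad)
- wheel_axis (a point): Point on the handwheel's vertical axis, at jig x 0, y 118 mm and 110 mm above the bench. The wheel is 120 mm in diameter, its rim's top about 89 mm above the bench
- crank_grip (a point): Black upright crank handle of the handwheel, 18 mm diameter, 50 mm tall, standing 48 mm from the wheel's axis and free to spin on its own pin; this point is a little over half-way up, 118 mm above the bench (the handle spans 90 to 140 mm)
- hook_nose (a point): Tip of the snap hook's nose, an upright 6 mm steel bar, 213 mm above the bench. +x here points level across the upward mouth to the shank, 43 mm away, whence a bar (top 215 mm above the bench) goes on to the stand's post at 100 mm. A brass sprung gate shuts the mouth 8 mm below the tip. The nose runs straight down 61 mm, then bends to +x. The stand is fixed
- hook_seat (a point): A point inside the snap hook, just above its lowest bend (73 mm below the nose tip and 20 mm to +x), where eyes come to hang
- gate (a joint): Angle (rad) of the brass gate, hinged at the shank: 0 closed, up to 1.3 swung down into the hook; a spring shuts it. With the nose in the middle of an eye it lets the eye by about 30 mm below the closed gate and takes 2 to 3 N
- mug: White mug, 80 mm wide, 95 mm tall, a bystander; origin at its foot
- glue: White glue bottle, 60 mm wide, 170 mm tall, a bystander; origin at its foot
- offcut: Wooden offcut 110 x 60 x 40 mm, a bystander; origin under its middle
- gauge1_grip (a point): Centre of the handle of a plug gauge (about 60 g): aluminium handle 50 x 22 x 14 mm (x, y, z), lying flat on the bench, with a welded steel eye at its +x end and a steel plug 8 mm thick, 22 mm long at its -x end. May be absent
- gauge1_eye (a point): Centre of that gauge's eye, 42 mm from the handle's centre along its +x; a ring in the handle's xy plane, 28 mm inside, 40 mm outside diameter, 6 mm wire
- gauge2_grip (a point): Centre of the handle of a plug gauge (about 60 g): aluminium handle 50 x 22 x 14 mm (x, y, z), lying flat on the bench, with a welded steel eye at its +x end and a steel plug 10 mm thick, 22 mm long at its -x end. May be absent
- gauge2_eye (a point): Centre of that gauge's eye, 42 mm from the handle's centre along its +x; a ring in the handle's xy plane, 28 mm inside, 40 mm outside diameter, 6 mm wire
- gauge3_grip (a point): Centre of the handle of a plug gauge (about 60 g): aluminium handle 50 x 22 x 14 mm (x, y, z), lying flat on the bench, with a welded steel eye at its +x end and a steel plug 12 mm thick, 22 mm long at its -x end. May be absent
- gauge3_eye (a point): Centre of that gauge's eye, 42 mm from the handle's centre along its +x; a ring in the handle's xy plane, 28 mm inside, 40 mm outside diameter, 6 mm wire
- gauge4_grip (a point): Centre of the handle of a plug gauge (about 60 g): aluminium handle 50 x 22 x 14 mm (x, y, z), lying flat on the bench, with a welded steel eye at its +x end and a steel plug 14 mm thick, 22 mm long at its -x end. May be absent
- gauge4_eye (a point): Centre of that gauge's eye, 42 mm from the handle's centre along its +x; a ring in the handle's xy plane, 28 mm inside, 40 mm outside diameter, 6 mm wire
There are look-alikes about, which are no part of the job. What is shaped like the plate but blue or pink is not meant. What is shaped like the part that bears gauge4_grip but red is not meant.

How it is judged:
By the outcome, as a careful person would: the job done as asked, in the order asked, and still so for the second after the job is handed in, with the robot touching nothing.
Of gauge1, gauge2, gauge3, gauge4 only 2 to 4 are there at a start; the rules pass over those that are not, and their reading is None.
At some moment in a run one of gauge1, gauge2, gauge3, gauge4 may be knocked a few centimetres aside while the robot is not near it.
It also fails if it takes over 210 s, if anything falls off the work surface, if the arm or the gripper's body presses on something with over 40 N, if the wrist force passes 120 N, or if a joint passes its speed limit or range.

### The arm

A 6-joint arm with a two-finger parallel gripper is mounted at the origin on the work surface. World frame = base frame: x ahead of the robot, y to its left, z up, the work surface at z = 0. Lengths are in m, angles in rad, forces in N, time in s.
With the tool pointing down it reaches from about 0.275 to 0.725 m from the base axis. Payload 5.6 kg.
Tool frame: the origin (TCP) lies midway between the tips of the shut fingers; the grasp point (between the pads) lies 19 mm behind it (r.grasp_offset is the z of the grasp point in the tool frame, in m); z points along the fingers, y is the line along which they close (so a half turn about z gives the same grasp; the last joint's range is limited). The gripper opens to 85 mm and grips with 20 to 120 N. Pads are 22 mm wide; open, the fingers measure 114 mm over their backs; the gripper's body (76 mm by 85 mm) begins 54 mm behind the grasp point. The pads swing forward as they close: fully open they stand 13 mm farther back than shut.
Start: joints at [-0.928, 0.255, 0.108, 0, -1.424, -0.285], TCP at [0.193, -0.515, 0.231] pointing down, gripper open.
Joint ranges: [-2.95, 2.95], [-1.21, 1.97], [-1.09, 1.5], [-2.87, 1.71], [-2.94, -0.07], [-3.05, 3.05]. Speed limits (rad/s): [2.57, 2.57, 3.14, 3.14, 3.14, 3.14].

### API

Orientations are given as a unit quaternion [x, y, z, w].
In Python, from bench import r gives the robot as it stands. The module is installed in compiled form; this text tells all that it offers.
- The arm moves only by the tool apply_moves, never from a script. Its argument "rows" is text: rows parted by semicolons, each of 5 numbers parted by spaces: the shift along the tool's x, y, z in m, then the turn about the tool's z in degrees, then the finger opening in m, from 0 to 0.0854. A call has 1 to 12 rows; each row is the pose to reach, as a shift and turn from the pose commanded when the call began, along the tool's axes at that moment; what a row does not reach only later rows make up. A row lasts 1/10 s, in which the tool goes at most 50 mm and 8.59 degrees, less where a joint would pass 70% of its speed; a pose out of reach is approached as far as the arm can. A call with a gripper value outside its range is refused whole. The fingers move at their own pace and stop on an object; the grip force is fixed at half the most. Time passes only in rows, so rows that repeat a pose let the fingers close. It gives the time, the measured TCP pose, the force, the opening and the grip force at its end, in the units of the state.
- r.get_obs(): the state, without advancing time (a new reading comes with each control period).
- r.snapshot(name): name is "scene" or "top"; returns the picture (384x512x3 uint8, red, green, blue); there is no depth.
- r.camera_info(name): a dict with "K" (3x3 intrinsics, pixels), "camera_from_world" (4x4, takes a point from world to camera coordinates). Camera axes: x right, y up, looking along -z (the intrinsics and any distortion apply to the point x, -y, -z); pixel columns grow to the right and rows downward; lengths in m; the calibration is good to about 2 mm. A picture is of the moment at which its call begins. camera_info takes no time and is no camera call.
- r.sign_off(): hands the job in; it is judged then, once.
The state is a dict: "clock": time; "joints": joint angles; "dq": joint speeds; "effort": joint torques, N m; "ee_pos": TCP position; "tcp_rot": TCP orientation; "ft_force": force on the tool from outside, world axes, zero at the start; "ft_torque": the same for the moment, N m; "gripper_width": finger opening in m; "grasp_force": force on a finger pad.
Only numpy, scipy, OpenCV 4.12 (cv2) and the standard library are available. Lean on these libraries where they do the work, as an engineer would, in place of code of your own. Each camera call takes 0.05 s, during which the arm holds its last target. There are 200 camera calls.

## Working session

There is one attempt and no reset: what is moved stays moved. The work goes in short steps, Python scripts to look and compute and a tool call to move; the robot and the scene stay as the last step left them, time stands still between calls to the robot, and variables do not carry over. Pictures are saved under pics/ and viewed, at most 14 in all, crops included, and the job is handed in when it is done.

Besides the shell and the picture viewer there is one more tool, called after "Call:" as a command line: name --argument value ..., lists and objects as JSON in quotes. apply_moves: Moves the arm, as the interface text tells. Its arguments: {"type":"object","properties":{"rows":{"type":"string"}},"required":["rows"]}

```bash
mkdir -p pics; ls
python3 - <<'E'
from bench import r
import cv2,numpy as np
for n in("scene","top"):
    im=r.snapshot(n); cv2.imwrite(f"pics/{n}0.png",cv2.resize(im[:,:,::-1],(800,600),interpolation=cv2.INTER_CUBIC)); cv2.imwrite(f"{n}0raw.png",im[:,:,::-1])
    c=r.camera_info(n); print(n,{k:(np.round(v,3).tolist() if not isinstance(v,str) else v) for k,v in c.items()})
print(r.get_obs(),r.grasp_offset)
E
```

```text
pics
scene {'K': [[422.622, 0.0, 253.6], [0.0, 422.622, 195.912], [0.0, 0.0, 1.0]], 'camera_from_world': [[-0.047, 0.999, -0.001, 0.033], [-0.823, -0.038, 0.567, 0.342], [0.566, 0.028, 0.824, -1.721], [0.0, 0.0, 0.0, 1.0]]}
top {'K': [[411.419, 0.0, 255.192], [0.0, 411.419, 188.423], [0.0, 0.0, 1.0]], 'camera_from_world': [[-0.004, -1.0, 0.012, -0.008], [0.998, -0.004, 0.07, -0.54], [-0.07, 0.012, 0.997, -1.213], [0.0, 0.0, 0.0, 1.0]]}
{'clock': 0.1, 'joints': array([-9.28438694e-01,  2.55689626e-01,  1.07163776e-01, -4.00709034e-04,
       -1.42388157e+00, -2.84619395e-01]), 'dq': array([-0.00157846, -0.00086327,  0.00086335, -0.00104836,  0.00117914,
        0.00054984]), 'effort': array([-7.36951661e-04, -3.87605059e+01,  2.38474488e+01,  5.37778392e+00,
       -3.80683472e-03, -2.76582725e-06]), 'ee_pos': array([ 0.19249819, -0.51476346,  0.23050036]), 'tcp_rot': array([-1.77887769e-01,  9.84050432e-01,  8.09158987e-04, -1.82872630e-04]), 'ft_force': array([ 0.24990454, -0.27833425, -0.68989966]), 'ft_torque': array([0.03059982, 0.04635661, 0.02590968]), 'grasp_force': 0.0, 'gripper_width': 0.08532686953941405} -0.0187
```

View pics/top0.png

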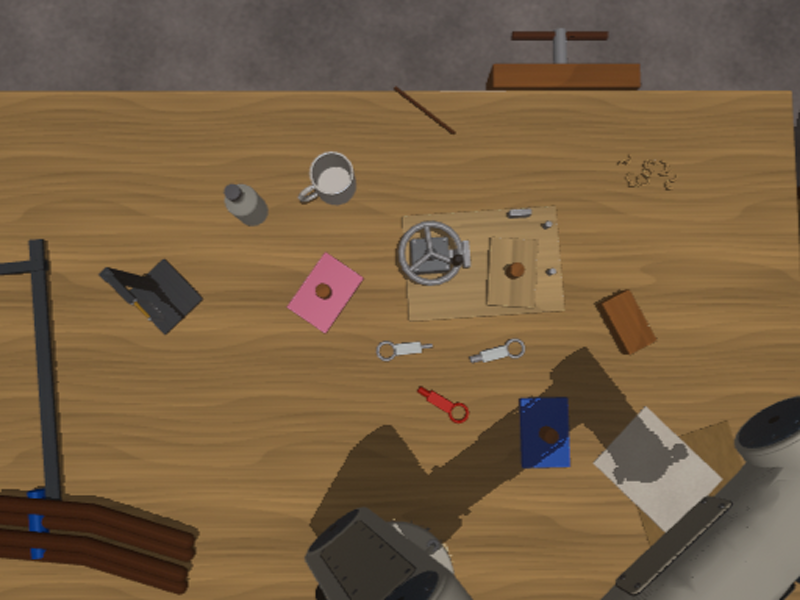

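View pics/scene0.png

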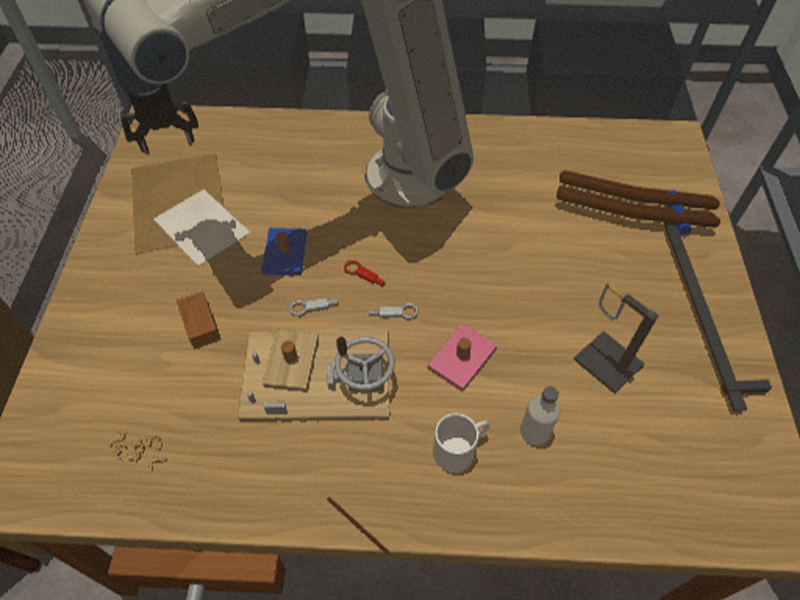

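Top view: the silver gauges are at (405,349) and (497,352). The red look-alike is at (443,404), and the blue plate at (545,432) and pink plate at (325,292) are also look-alikes. The real plate with its peg is at (514,270) on the jig, the wheel at (430,253), the dowels at (548,225) and (551,271), the stop at (518,212), and the hook stand at (150,295). The scene view shows the same objects, with the hook at (610,300).

```bash
cat > h.py <<'E'
from bench import r
import cv2,numpy as np
CI={n:r.camera_info(n) for n in("scene","top")}
def proj(n,p):
    c=CI[n]; T=np.array(c["camera_from_world"]); q=T[:3,:3]@np.array(p,float)+T[:3,3]; q=np.array([q[0],-q[1],-q[2]])
    u=np.array(c["K"])@q; return u[:2]/u[2]
def ray(n,uv):
    c=CI[n]; T=np.array(c["camera_from_world"]); d=np.linalg.inv(np.array(c["K"]))@np.array([uv[0],uv[1],1.]); d=np.array([d[0],-d[1],-d[2]])
    R=T[:3,:3]; return -R.T@T[:3,3], R.T@d/np.linalg.norm(d)
def plane(n,uv,z):
    o,d=ray(n,uv); return o+d*(z-o[2])/d[2]
def tri(uvt,uvs):
    (a,u),(b,v)=ray("top",uvt),ray("scene",uvs)
    s=np.linalg.lstsq(np.stack([u,-v],1),b-a,rcond=None)[0]; p,q=a+s[0]*u,b+s[1]*v
    return (p+q)/2,np.linalg.norm(p-q)
E
python3 - <<'E'
from h import *
print(CI["top"].keys())
t=cv2.imread("top0raw.png");s=cv2.imread("scene0raw.png")
def tile(im,x,y,w,h):
    return cv2.resize(im[y:y+h,x:x+w],(400,300),interpolation=cv2.INTER_CUBIC)
# tiles 100x75 x4
A=np.vstack([np.hstack([tile(t,240,205,100,75),tile(s,180,160,100,75)]),np.hstack([tile(t,60,155,80,60),tile(s,360,175,80,60)])])
cv2.imwrite("pics/A.png",A)
B=np.vstack([np.hstack([tile(t,250,125,120,90),tile(s,150,200,120,90)]),np.hstack([tile(t,300,125,80,60),tile(s,150,205,80,60)])])
cv2.imwrite("pics/B.png",B)
for n,im,roi in(("top",t,(235,212,110,25)),("scene",s,(180,186,92,22))):
    x,y,w,h=roi; c=cv2.cvtColor(im[y:y+h,x:x+w],cv2.COLOR_BGR2HSV)
    m=((c[...,1]<60)&(c[...,2]>60)).astype(np.uint8)
    k,l,st,ce=cv2.connectedComponentsWithStats(m)
    for i in range(1,k):
        if st[i,4]>20: print(n,st[i],ce[i]+[x,y],plane(n,ce[i]+[x,y],.007).round(3))
E
```

```text
dict_keys(['K', 'camera_from_world'])
top [ 65   5  36  15 223] [317.92825112 225.37668161] [ 0.429 -0.199  0.007]
top [  6   6  36  13 202] [257.55445545 222.91089109] [ 0.437 -0.017  0.007]
scene [  5   5  31  11 166] [200.54216867 194.98795181] [ 0.426 -0.198  0.007]
scene [ 56   8  31  10 156] [251.96794872 199.02564103] [ 0.434 -0.018  0.007]
```

View pics/A.png

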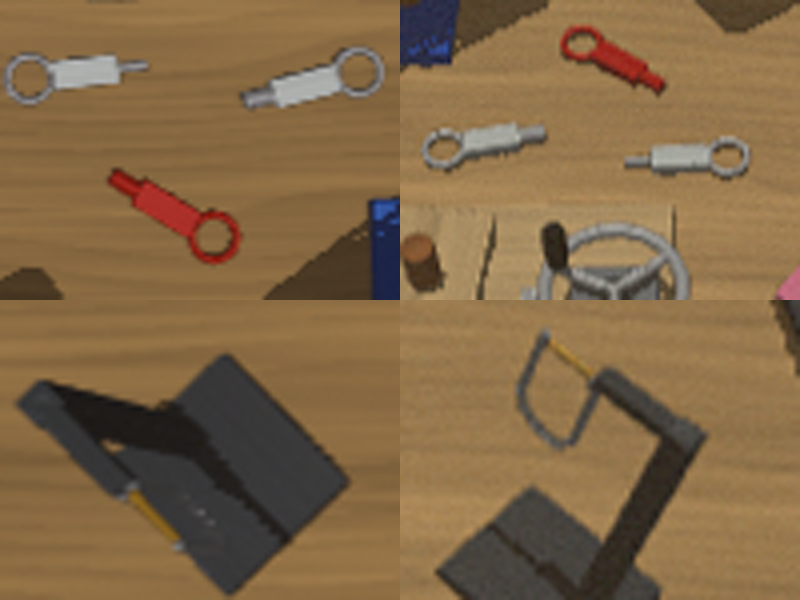

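View pics/B.png

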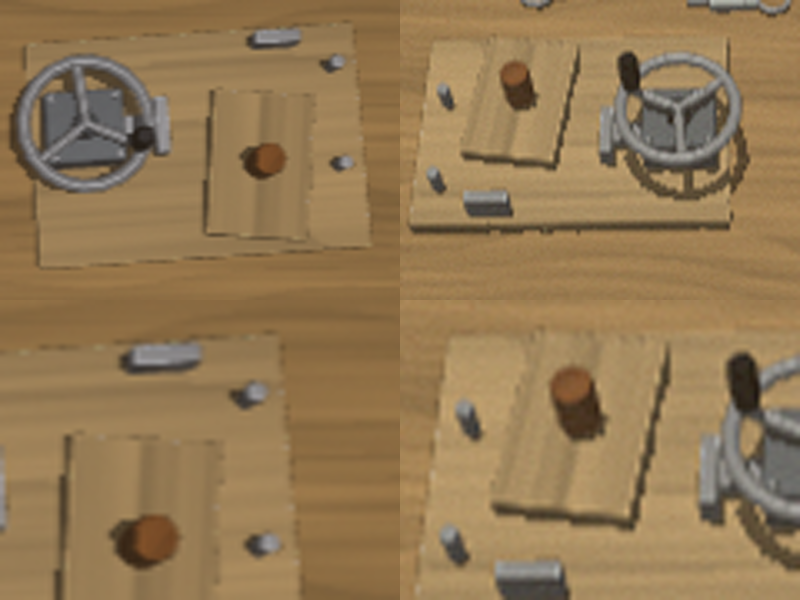

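Crop A shows silver gauge eyes A at (30,78) and B at (357,72), with clean handles, and the red look-alike below them. It also shows the hook nose at (180,547) in the top tile and (545,335) in the scene tile. Crop B shows the peg at (157,537) and (575,382), the dowels at (260,388) and (270,543), and the black crank knob at (144,136) and (630,58). Next I'll triangulate these.

Run:
```python
from h import *
P=dict(GAeye=((247.5,224.5),(262.25,199.25)),GAh=((261.5,223),(250.25,199.5)),GBeye=((329.25,223),(190.75,197.25)),GBh=((316.75,226.75),(202.5,195)),
nose=((96,204.4),(389,182)),shank=((85,193),(399.4,190.4)),d1=((352,142.6),(159.4,251.6)),d2=((354,173.6),(162.6,226.4)),peg=((331.4,172.4),(185,221.4)),knob=((293.2,165.8),(219,217.4)),axis=((275.5,161.6),(234.3,233.6)))
Q={}
for k,v in P.items():
    p,e=tri(*v); Q[k]=p; print(k,p.round(4),round(e*1000,1))
for a,b in(("GAh","GAeye"),("GBh","GBeye"),("nose","shank")):
    d=Q[b]-Q[a]; print(a,b,np.linalg.norm(d[:2]).round(4),np.degrees(np.arctan2(d[1],d[0])).round(1))
# jig fit
src=np.array([[45,-111],[-45,-111],[0,118]])/1000; dst=np.array([Q[k][:2] for k in("d1","d2","axis")])
sc=src-src.mean(0);dc=dst-dst.mean(0);th=np.arctan2((sc[:,0]*dc[:,1]-sc[:,1]*dc[:,0]).sum(),(sc*dc).sum())
R=np.array([[np.cos(th),-np.sin(th)],[np.sin(th),np.cos(th)]]);o=dst.mean(0)-R@src.mean(0)
print("jig",o.round(4),np.degrees(th).round(2),"res",((R@src.T).T+o-dst).round(4))
for k in("peg","knob"): print(k,"in jig",(R.T@(Q[k][:2]-o)).round(4))
print("home",(R@[0,-.06]+o).round(4), "grip r", np.linalg.norm(Q["knob"][:2]-Q["axis"][:2]))
for k in("nose","shank"): print(k, np.linalg.norm(Q[k][:2]))
```

```text
GAeye [0.4324 0.0156 0.005 ] 4.7
GAh [ 0.4368 -0.0263  0.0071] 5.2
GBeye [ 0.4358 -0.2325  0.0056] 1.5
GBh [ 0.4247 -0.1935  0.0061] 3.4
nose [0.4883 0.395  0.2053] 2.3
shank [0.5172 0.4226 0.2047] 0.6
d1 [ 0.6725 -0.2943  0.0496] 3.5
d2 [ 0.5809 -0.2997  0.0468] 2.1
peg [ 0.5806 -0.224   0.0836] 5.7
knob [ 0.5933 -0.1107  0.1364] 3.5
axis [ 0.6131 -0.0658  0.0761] 4.5
GAh GAeye 0.0421 95.9
GBh GBeye 0.0406 -74.1
nose shank 0.04 43.7
jig [ 0.6202 -0.1854] 3.36 res [[-0.0009  0.0008]
 [ 0.0008  0.0009]
 [ 0.0001 -0.0017]]
peg in jig [-0.0418 -0.0362]
knob in jig [-0.0224  0.0761]
home [ 0.6237 -0.2453] grip r 0.04904964624559324
nose 0.6280425712705844
shank 0.6679242358296065
```

```bash
cat >> h.py <<'E'
from scipy.spatial.transform import Rotation as Ro
def yaw(o=None):
    o=o or r.get_obs(); x=Ro.from_quat(o["tcp_rot"]).as_matrix()[:,0]; return np.degrees(np.arctan2(x[1],x[0]))
def to(*pts):
    """each (x,y,z,yaw of tool x in deg): shift in current tool axes (m) and turn about tool z (deg)"""
    o=r.get_obs(); M=Ro.from_quat(o["tcp_rot"]).as_matrix()
    for x,y,z,w in pts:
        d=M.T@(np.array([x,y,z])-o["ee_pos"]); print(d.round(4),"turn",round((yaw(o)-w+180)%360-180,1))
def st():
    o=r.get_obs(); print(round(o["clock"],1),o["ee_pos"].round(4),"yaw",yaw(o).round(1),"F",o["ft_force"].round(1),"T",o["ft_torque"].round(2),"w",o["gripper_width"].round(4),o["grasp_force"].round(1),"q",np.degrees(o["joints"]).round(0))
E
python3 -c "
from h import *
st();to((.4247,-.1945,.10,-74.1))"
```

```text
Traceback (most recent call last):
  File "h.py", line 25, in st
    o=r.get_obs(); print(round(o["clock"],1),o["ee_pos"].round(4),"yaw",yaw(o).round(1),"F",o["ft_force"].round(1),"T",o["ft_torque"].round(2),"w",o["gripper_width"].round(4),o["grasp_force"].round(1),"q",np.degrees(o["joints"]).round(0))
                                                                                                                                                   ^^^^^^^^^^^^^^^^^^^^^^^^
AttributeError: 'float' object has no attribute 'round'
```

```bash
sed -i 's/o\["gripper_width"\].round(4),o\["grasp_force"\].round(1)/round(o["gripper_width"],4),round(o["grasp_force"],1)/' h.py
python3 -c "
from h import *
st();to((.4247,-.1945,.10,-74.1))"
```

```text
0.1 [ 0.1925 -0.5148  0.2305] yaw -159.5 F [ 0.2 -0.3 -0.7] T [0.03 0.05 0.03] w 0.0853 0.0 q [-53.  15.   6.  -0. -82. -16.]
[-0.3296  0.2185  0.1308] turn -85.4
```

Call:
apply_moves --rows "-0.03 0.02 0.01 -8 0.05; -0.06 0.04 0.02 -16 0.05; -0.09 0.06 0.03 -24 0.05; -0.12 0.08 0.04 -32 0.05; -0.15 0.1 0.055 -40 0.05; -0.18 0.12 0.07 -48 0.05; -0.21 0.14 0.08 -56 0.05; -0.24 0.16 0.09 -64 0.05; -0.27 0.18 0.1 -72 0.05; -0.3 0.2 0.115 -80 0.05; -0.33 0.2185 0.13 -85.4 0.05; -0.33 0.2185 0.13 -85.4 0.05"

```text
clock: 1.3
ee_pos: [0.4256, -0.1921, 0.0991]
tcp_rot: [0.8, -0.6, -0.002, 0.0]
ft_force: [-1.2, -0.3, -0.5]
gripper_width: 0.05
grasp_force: 0.0
```

```bash
python3 -c "
from h import *
st();to((.4247,-.1945,.002,-74.1))"
```

```text
1.3 [ 0.4256 -0.1921  0.0991] yaw -73.8 F [-1.2 -0.3 -0.5] T [-0.02  0.13 -0.04] w 0.05 0.0 q [ -5.  10. -19.  -0. -60.  21.]
[0.0023 0.0013 0.0971] turn 0.3
```

Call:
apply_moves --rows "0.002 0.001 0.03 0.3 0.05; 0.002 0.001 0.06 0.3 0.05; 0.002 0.001 0.085 0.3 0.05; 0.002 0.001 0.095 0.3 0.05; 0.002 0.001 0.097 0.3 0.05; 0.002 0.001 0.097 0.3 0.02; 0.002 0.001 0.097 0.3 0.01; 0.002 0.001 0.097 0.3 0.01; 0.002 0.001 0.097 0.3 0.01; 0.002 0.001 0.097 0.3 0.01; 0.002 0.001 0.097 0.3 0.01"

```text
clock: 2.4
ee_pos: [0.426, -0.1974, 0.0058]
tcp_rot: [0.797, -0.604, 0.001, -0.001]
ft_force: [-0.4, 1.9, 7.4]
gripper_width: 0.02
grasp_force: 59.4
```

```bash
python3 -c "
from h import *
st()
a=r.snapshot('top');b=r.snapshot('scene')
x,y=map(int,proj('scene',[.43,-.2,.02]));X,Y=map(int,proj('top',[.43,-.2,.02]))
cv2.imwrite('pics/C.png',np.hstack([cv2.resize(i[v-38:v+37,u-38:u+37,::-1],(400,400),interpolation=cv2.INTER_CUBIC) for i,u,v in((a,X,Y),(b,x,y))]))"
```

```text
2.4 [ 0.426  -0.1974  0.0058] yaw -74.4 F [-0.4  1.9  7.4] T [ 0.21  0.32 -0.01] w 0.02 59.4 q [ -6.  17. -27.   0. -46.  21.]
```

View pics/C.png

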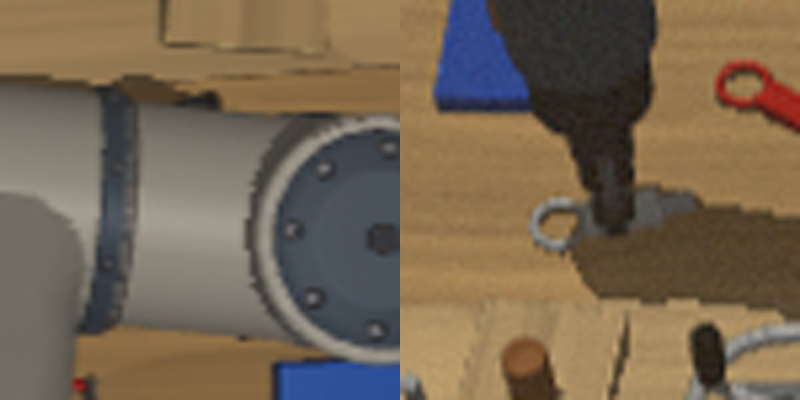

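The scene tile shows the handle gripped between the pads with the eye free at (557,222); the top view is hidden by the arm. Now I'll lift it and carry it over.

```bash
python3 -c "
from h import *
to((.426,-.197,.26,-74.4),(.44,.1,.26,0),(.455,.363,.26,43.7))"
```

```text
[-0.     -0.0008 -0.2542] turn 0.0
[-0.2823 -0.0943 -0.2544] turn -74.4
[-0.5315 -0.1796 -0.2546] turn -118.1
```

Call:
apply_moves --rows "0 0 -0.03 0 0.01; 0 0 -0.07 0 0.01; 0 0 -0.11 0 0.01; 0 0 -0.15 -6 0.01; -0.03 -0.01 -0.19 -14 0.01; -0.06 -0.02 -0.23 -22 0.01; -0.1 -0.03 -0.254 -30 0.01; -0.14 -0.045 -0.254 -38 0.01; -0.18 -0.06 -0.254 -46 0.01; -0.22 -0.075 -0.254 -54 0.01; -0.26 -0.085 -0.254 -62 0.01; -0.28 -0.094 -0.254 -70 0.01"

```text
clock: 3.7
ee_pos: [0.4394, 0.1005, 0.2587]
tcp_rot: [0.999, -0.034, 0.0, -0.001]
ft_force: [0.4, -0.8, -1.0]
gripper_width: 0.02
grasp_force: 59.0
```

```bash
python3 -c "
from h import *
st();to((.45,.25,.26,20),(.455,.363,.26,43.7))"
```

```text
3.7 [0.4394 0.1005 0.2587] yaw -3.9 F [ 0.4 -0.8 -1. ] T [-0.13 -0.09  0.02] w 0.02 59.0 q [ 33.   3.  -4.  -0. -83.  53.]
[ 0.0003 -0.1499 -0.0011] turn -23.9
[-0.0025 -0.263  -0.001 ] turn -47.6
```

Call:
apply_moves --rows "0 -0.03 0 -6 0.01; 0 -0.06 0 -12 0.01; 0 -0.1 0 -18 0.01; 0 -0.14 0 -24 0.01; 0 -0.18 0 -31 0.01; 0 -0.22 0 -39 0.01; -0.0025 -0.25 0 -45 0.01; -0.0025 -0.263 0 -47.6 0.01; -0.0025 -0.263 0 -47.6 0.01; -0.0025 -0.263 0 -47.6 0.01"

```text
clock: 4.7
ee_pos: [0.4576, 0.36, 0.2584]
tcp_rot: [0.93, 0.368, -0.0, 0.0]
ft_force: [0.3, -0.5, 0.4]
gripper_width: 0.0204
grasp_force: 58.9
```

```bash
python3 -c "
from h import *
st()
a=r.snapshot('top');b=r.snapshot('scene')
cv2.imwrite('t1.png',a[:,:,::-1]);cv2.imwrite('s1.png',b[:,:,::-1])
c=(.48,.39,.22)
T=[]
for i,n in((a,'top'),(b,'scene')):
    u,v=map(int,proj(n,c));print(n,u-30,v-30);T.append(cv2.resize(i[v-30:v+30,u-30:u+30,::-1],(400,400),interpolation=cv2.INTER_CUBIC))
cv2.imwrite('pics/D.png',np.hstack(T))"
```

```text
4.7 [0.4576 0.36   0.2584] yaw 43.2 F [ 0.3 -0.5  0.4] T [-0.03 -0.01 -0.  ] w 0.0204 58.9 q [ 54.  18.  15.  -0. -87.  80.]
top 65 177
scene 357 146
```

View pics/D.png

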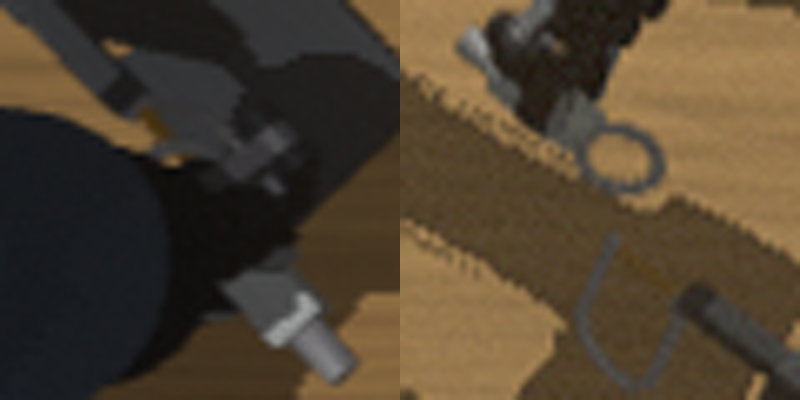

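Scene tile: the eye ring is centred at (622,157) and the nose tip is at (612,237). The top tile shows the handle and plug at lower right, with the eye hidden.

```bash
python3 -c "
from h import *
o=r.get_obs();p=o['ee_pos']
for z in(.258,.261,.264):
    e=plane('scene',(390.3,169.55),z); d=(e-p)[:2];print('eye',e.round(4),np.linalg.norm(d).round(4),np.degrees(np.arctan2(d[1],d[0])).round(1))
for z in(.205,.213): print('nose scene',z,plane('scene',(388.9,181.7),z).round(4),'top',plane('top',(96,204.4),z).round(4))
for nm,c in(('t1.png','top'),('s1.png','scene'),('top0raw.png','top'),('scene0raw.png','scene')):
    h=cv2.cvtColor(cv2.imread(nm),cv2.COLOR_BGR2HSV); u,v=map(int,proj(c,(.50,.41,.205)))
    m=(h[...,1]>150)&(h[...,0]>14)&(h[...,0]<30); w=np.zeros_like(m); w[v-16:v+16,u-16:u+16]=m[v-16:v+16,u-16:u+16]
    ys,xs=np.nonzero(w); print(nm,len(xs),xs.min() if len(xs) else 0,xs.max() if len(xs) else 0, ys.min() if len(xs) else 0,ys.max() if len(xs) else 0)
"
```

```text
eye [0.4825 0.387  0.258 ] 0.037 48.1
eye [0.4849 0.3858 0.261 ] 0.0378 44.2
eye [0.4873 0.3847 0.264 ] 0.0389 40.6
nose scene 0.205 [0.4866 0.3962 0.205 ] top [0.4883 0.3939 0.205 ]
nose scene 0.213 [0.4927 0.3933 0.213 ] top [0.488  0.3909 0.213 ]
t1.png 9 86 89 194 197
s1.png 18 390 398 176 189
top0raw.png 30 86 95 193 202
scene0raw.png 16 390 398 183 189
```

```bash
python3 -c "
from h import *
to((.4626,.367,.208,43.7),(.4626,.367,.16,43.7))"
```

```text
[ 0.0087 -0.0022  0.0508] turn -0.6
[ 0.0086 -0.0022  0.0988] turn -0.6
```

Call:
apply_moves --rows "0.005 -0.001 0 -0.5 0.01; 0.0085 -0.002 0 -0.5 0.01; 0.0085 -0.002 0.01 -0.5 0.01; 0.0085 -0.002 0.02 -0.5 0.01; 0.0085 -0.002 0.03 -0.5 0.01; 0.0085 -0.002 0.04 -0.5 0.01; 0.0085 -0.002 0.048 -0.5 0.01; 0.0085 -0.002 0.05 -0.5 0.01; 0.0085 -0.002 0.05 -0.5 0.01"

```text
clock: 5.7
ee_pos: [0.4625, 0.3674, 0.2082]
tcp_rot: [0.928, 0.372, -0.0, 0.0]
ft_force: [-0.4, 0.2, 0.5]
gripper_width: 0.0197
grasp_force: 59.0
```

```bash
python3 -c "
from h import *
st()
a=r.snapshot('top');b=r.snapshot('scene')
c=(.48,.39,.2)
T=[]
for i,n in((a,'top'),(b,'scene')):
    u,v=map(int,proj(n,c));T.append(cv2.resize(i[v-30:v+30,u-30:u+30,::-1],(400,400),interpolation=cv2.INTER_CUBIC))
cv2.imwrite('pics/E.png',np.hstack(T))"
```

```text
5.7 [0.4625 0.3674 0.2082] yaw 43.7 F [-0.4  0.2  0.5] T [-0.11  0.11 -0.03] w 0.0197 59.0 q [ 54.  20.  10.   0. -80.  80.]
```

View pics/E.png

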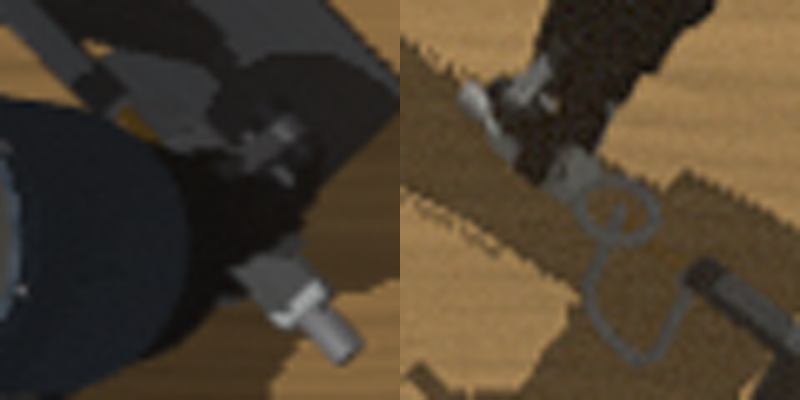

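The scene tile shows the nose tip at (620,208) inside the ring centred at (618,212), so the eye is threaded. I'll push it down past the gate.

Call:
apply_moves --rows "0 0 0.006 0 0.01; 0 0 0.012 0 0.01; 0 0 0.018 0 0.01; 0 0 0.024 0 0.01; 0 0 0.03 0 0.01; 0 0 0.036 0 0.01; 0 0 0.041 0 0.01; 0 0 0.045 0 0.01; 0 0 0.046 0 0.01; 0 0 0.046 0 0.01"

```text
clock: 6.8
ee_pos: [0.4626, 0.3676, 0.1621]
tcp_rot: [0.928, 0.372, -0.0, 0.0]
ft_force: [0.1, 0.5, -0.5]
gripper_width: 0.0201
grasp_force: 59.0
```

```bash
python3 -c "
from h import *
st()
b=r.snapshot('scene');u,v=map(int,proj('scene',(.48,.39,.2)))
cv2.imwrite('pics/F.png',cv2.resize(b[v-30:v+30,u-30:u+30,::-1],(500,500),interpolation=cv2.INTER_CUBIC))"
```

```text
6.8 [0.4626 0.3676 0.1621] yaw 43.7 F [ 0.1  0.5 -0.5] T [ 0.05  0.   -0.03] w 0.0201 59.0 q [ 54.  21.   5.   0. -74.  80.]
```

View pics/F.png

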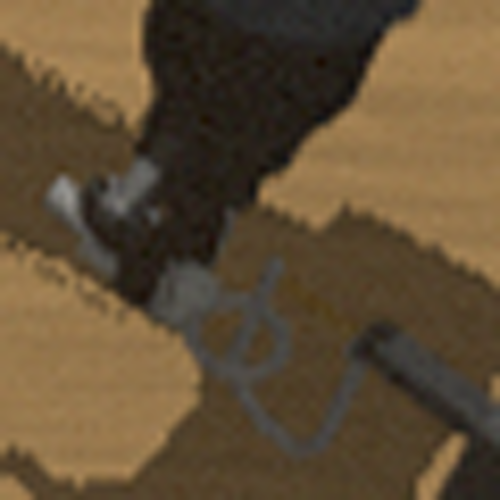

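The ring is at (245,335), below the gate, which is shut at (310,290), and the force is back near zero. I'll release and retreat.

Call:
apply_moves --rows "0 0 0 0 0.03; 0 0 0 0 0.045; 0 0 0 0 0.05; 0 0 0 0 0.05; 0 0 0 0 0.05; -0.002 0 -0.02 0 0.05; -0.005 0 -0.05 0 0.05; -0.01 0 -0.08 0 0.05; -0.03 0.02 -0.1 0 0.05; -0.04 0.06 -0.1 6 0.05; -0.04 0.1 -0.1 14 0.05; -0.04 0.15 -0.1 22 0.05"

```text
clock: 8.05
ee_pos: [0.5375, 0.231, 0.2631]
tcp_rot: [0.982, 0.186, 0.001, -0.001]
ft_force: [0.0, 1.0, 0.0]
gripper_width: 0.05
grasp_force: 0.0
```

Run:
```python
from h import *
st()
t=r.snapshot('top');b=r.snapshot('scene')
cv2.imwrite('t2.png',t[:,:,::-1])
u,v=map(int,proj('scene',(.48,.39,.15)));u2,v2=map(int,proj('top',(.435,-.02,0)))
f=lambda im,u,v:cv2.resize(im[v-38:v+38,u-38:u+38,::-1],(400,400),interpolation=cv2.INTER_CUBIC)
cv2.imwrite('pics/G.png',np.hstack([f(b,u,v),f(t,u2,v2)]))
for n,im,(x,y,w,h) in(("top",t,(235,205,110,40)),("scene",b,(180,180,100,30))):
    c=cv2.cvtColor(im[y:y+h,x:x+w],cv2.COLOR_RGB2HSV)
    m=((c[...,1]<60)&(c[...,2]>60)).astype(np.uint8)
    k,l,s_,ce=cv2.connectedComponentsWithStats(m)
    for i in range(1,k):
        if s_[i,4]>60: print(n,s_[i],ce[i]+[x,y],plane(n,ce[i]+[x,y],.007).round(3))
```

```text
8.1 [0.5375 0.231  0.2631] yaw 21.5 F [0. 1. 0.] T [ 0.14 -0.1   0.01] w 0.05 0.0 q [ 39.  18.  16.  -0. -87.  73.]
top [  6  13  36  13 202] [257.55445545 222.91089109] [ 0.437 -0.017  0.007]
scene [ 56  14  31  10 155] [252.00645161 198.96129032] [ 0.434 -0.018  0.007]
```

View pics/G.png

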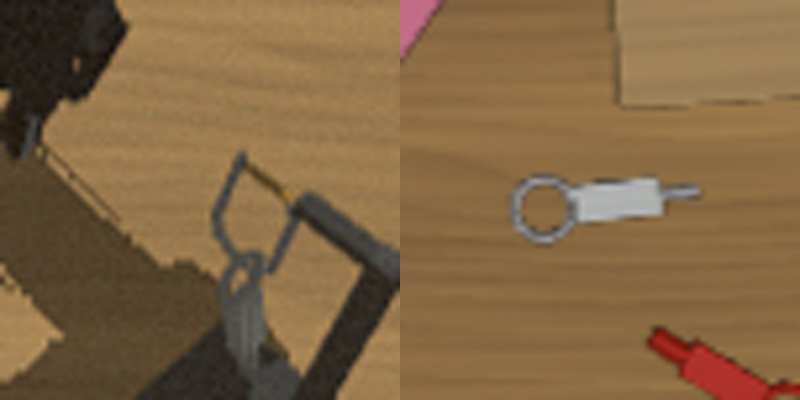

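The first gauge hangs in the hook with the gate shut, at (245,300). The second gauge is unmoved: eye at (543,208), handle at (618,200).

```bash
python3 -c "
from h import *
to((.49,.1,.15,-30),(.4365,-.0258,.08,-84.1))"
```

```text
[-0.0925  0.1005  0.112 ] turn 51.2
[-0.1878  0.1984  0.1822] turn 105.3
```

Call:
apply_moves --rows "-0.015 0.016 0 8 0.05; -0.03 0.032 0.02 16 0.05; -0.046 0.05 0.04 24 0.05; -0.062 0.066 0.06 32 0.05; -0.078 0.083 0.08 40 0.05; -0.093 0.1 0.1 48 0.05; -0.11 0.117 0.12 56 0.05; -0.126 0.134 0.14 64 0.05; -0.142 0.15 0.15 72 0.05; -0.158 0.167 0.16 80 0.05; -0.174 0.184 0.17 88 0.05; -0.188 0.198 0.182 96 0.05"

```text
clock: 9.35
ee_pos: [0.4356, -0.0228, 0.0803]
tcp_rot: [0.795, -0.606, 0.0, -0.0]
ft_force: [1.3, -0.6, 0.2]
gripper_width: 0.0498
grasp_force: 0.0
```

```bash
python3 -c "
from h import *
st();to((.4365,-.0258,.08,-84.1),(.4365,-.0258,.003,-84.1))"
```

```text
9.3 [ 0.4356 -0.0228  0.0803] yaw -74.6 F [ 1.3 -0.6  0.2] T [ 0.06 -0.07  0.02] w 0.0498 0.0 q [ 18.   8. -25.   0. -56.  -2.]
[ 0.0031 -0.0001  0.0003] turn 9.5
[ 0.0031 -0.      0.0773] turn 9.5
```

Call:
apply_moves --rows "0.003 0 0 5 0.05; 0.003 0 0.02 9.5 0.05; 0.003 0 0.045 9.5 0.05; 0.003 0 0.065 9.5 0.05; 0.003 0 0.075 9.5 0.05; 0.003 0 0.077 9.5 0.05; 0.003 0 0.077 9.5 0.02; 0.003 0 0.077 9.5 0.01; 0.003 0 0.077 9.5 0.01; 0.003 0 0.077 9.5 0.01; 0.003 0 0.077 9.5 0.01; 0.003 0 0.077 9.5 0.01"

```text
clock: 10.55
ee_pos: [0.4376, -0.0247, 0.0045]
tcp_rot: [0.744, -0.668, 0.001, -0.001]
ft_force: [-0.8, 0.6, 7.1]
gripper_width: 0.0203
grasp_force: 59.4
```

```bash
python3 -c "
from h import *
st();b=r.snapshot('scene');cv2.imwrite('s3.png',b[:,:,::-1])
to((.4365,-.0258,.26,-84.1),(.445,.15,.26,-20),(.455,.363,.26,43.7))"
```

```text
10.6 [ 0.4376 -0.0247  0.0045] yaw -83.8 F [-0.8  0.6  7.1] T [ 0.24  0.42 -0.  ] w 0.0203 59.4 q [ 17.  14. -31.   0. -44. -11.]
[ 0.0009  0.0006 -0.2555] turn 0.3
[-0.1729 -0.0269 -0.2554] turn -63.8
[-0.3835 -0.06   -0.2553] turn -127.5
```

Call:
apply_moves --rows "0 0 -0.03 0 0.01; 0 0 -0.07 0 0.01; 0 0 -0.11 -4 0.01; -0.01 0 -0.15 -12 0.01; -0.03 -0.005 -0.19 -20 0.01; -0.05 -0.01 -0.23 -28 0.01; -0.08 -0.012 -0.255 -36 0.01; -0.11 -0.017 -0.255 -44 0.01; -0.14 -0.022 -0.255 -52 0.01; -0.17 -0.027 -0.255 -60 0.01; -0.2 -0.03 -0.255 -68 0.01; -0.23 -0.035 -0.255 -76 0.01"

```text
clock: 11.8
ee_pos: [0.4461, 0.2087, 0.2586]
tcp_rot: [0.998, -0.065, 0.0, -0.0]
ft_force: [0.5, 1.0, -1.0]
gripper_width: 0.0199
grasp_force: 59.0
```

```bash
python3 -c "
from h import *
st();to((.46,.363,.26,43.7))"
```

```text
11.8 [0.4461 0.2087 0.2586] yaw -7.5 F [ 0.5  1.  -1. ] T [-0.02 -0.05  0.04] w 0.0199 59.0 q [ 43.   8.   1.  -0. -84.  39.]
[-0.0063 -0.1548 -0.0013] turn -51.2
```

Call:
apply_moves --rows "-0.001 -0.02 0 -8 0.01; -0.001 -0.04 0 -16 0.01; -0.002 -0.065 0 -24 0.01; -0.003 -0.09 0 -32 0.01; -0.004 -0.115 0 -40 0.01; -0.005 -0.14 0 -48 0.01; -0.006 -0.155 0 -51.2 0.01; -0.006 -0.155 0 -51.2 0.01; -0.006 -0.155 0 -51.2 0.01"

```text
clock: 12.7
ee_pos: [0.4615, 0.3618, 0.2581]
tcp_rot: [0.929, 0.369, -0.0, 0.0]
ft_force: [0.7, -0.3, -1.0]
gripper_width: 0.02
grasp_force: 59.0
```

```bash
python3 -c "
from h import *
st()
b=r.snapshot('scene');u,v=map(int,proj('scene',(.48,.39,.22)));print(u-30,v-30)
cv2.imwrite('pics/H.png',cv2.resize(b[v-30:v+30,u-30:u+30,::-1],(480,480),interpolation=cv2.INTER_CUBIC))"
```

```text
12.7 [0.4615 0.3618 0.2581] yaw 43.4 F [ 0.7 -0.3 -1. ] T [-0.1  -0.01  0.01] w 0.02 59.0 q [ 53.  19.  15.  -0. -87.  80.]
357 146
```

View pics/H.png

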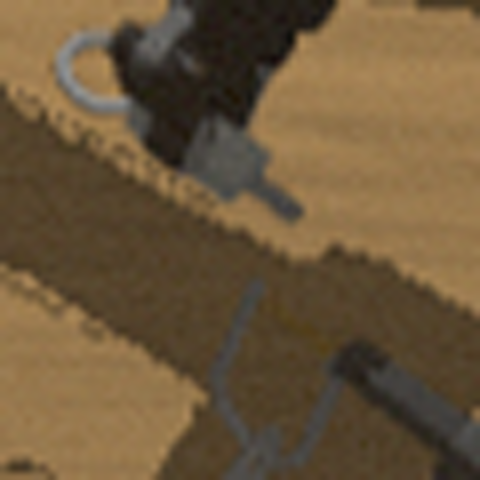

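The eye is on the far side, at (90,70). On this gauge tool x points away from the eye, so I need to turn half a turn; it stays well above the nose.

Call:
apply_moves --rows "0 0 0 8 0.01; 0 0 0 16 0.01; 0 0 0 24 0.01; 0 0 0 32 0.01; 0 0 0 40 0.01; 0 0 0 48 0.01; 0 0 0 56 0.01; 0 0 0 64 0.01; 0 0 0 72 0.01; 0 0 0 80 0.01; 0 0 0 88 0.01; 0 0 0 96 0.01"

```text
clock: 13.95
ee_pos: [0.4617, 0.3609, 0.2588]
tcp_rot: [0.895, -0.446, 0.0, -0.0]
ft_force: [0.7, 0.6, -0.1]
gripper_width: 0.0204
grasp_force: 59.0
```

Call:
apply_moves --rows "0 0 0 8 0.01; 0 0 0 16 0.01; 0 0 0 24 0.01; 0 0 0 32 0.01; 0 0 0 40 0.01; 0 0 0 48 0.01; 0 0 0 56 0.01; 0 0 0 64 0.01; 0 0 0 72 0.01; 0 0 0 80 0.01; 0 0 0 84 0.01; 0 0 0 84 0.01"

```text
clock: 15.15
ee_pos: [0.4617, 0.3611, 0.2588]
tcp_rot: [-0.369, 0.93, 0.0, 0.0]
ft_force: [-0.6, -0.6, -0.4]
gripper_width: 0.02
grasp_force: 59.0
```

```bash
python3 -c "
from h import *
st();to((.4607,.365,.258,-136.3),(.4607,.365,.208,-136.3))
b=r.snapshot('scene');u,v=map(int,proj('scene',(.48,.39,.22)));print(u-30,v-30)
h=cv2.cvtColor(b,cv2.COLOR_RGB2GRAY)
cv2.imwrite('pics/I.png',cv2.resize(b[v-30:v+30,u-30:u+30,::-1],(480,480),interpolation=cv2.INTER_CUBIC))"
```

```text
15.2 [0.4617 0.3611 0.2588] yaw -136.7 F [-0.6 -0.6 -0.4] T [ 0.01 -0.02 -0.02] w 0.02 59.0 q [  53.   18.   15.    0.  -87. -100.]
[-0.002   0.0036  0.0008] turn -0.4
[-0.0019  0.0036  0.0508] turn -0.4
357 146
```

View pics/I.png

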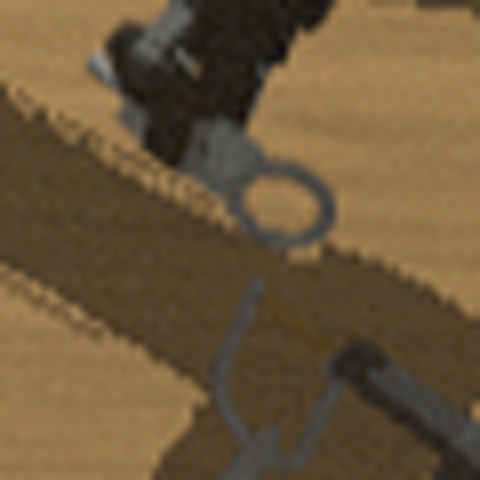

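```bash
python3 -c "
from h import *
e=plane('scene',(392.6,171.4),.261);p=r.get_obs()['ee_pos'];d=(e-p)[:2]
ref=plane('scene',(390.3,169.55),.261)[:2]+np.array([.4625-.4576,.3674-.36])
print(e,np.linalg.norm(d),np.degrees(np.arctan2(d[1],d[0])),'eye goal',ref,'shift',ref-e[:2])
t=p[:2]+ref-e[:2];to((*t,.258,-136.3),(*t,.208,-136.3))"
```

```text
[0.49135772 0.39153909 0.261     ] 0.04244747714047011 45.68408910525459 eye goal [0.48976116 0.39324445] shift [-0.00159656  0.00170536]
[-0.      0.0023  0.0007] turn -0.3
[0.     0.0023 0.0507] turn -0.3
```

Call:
apply_moves --rows "-0.0005 0.0025 0 0 0.01; -0.0005 0.0025 0.01 0 0.01; -0.0005 0.0025 0.02 0 0.01; -0.0005 0.0025 0.03 0 0.01; -0.0005 0.0025 0.04 0 0.01; -0.0005 0.0025 0.048 0 0.01; -0.0005 0.0025 0.05 0 0.01; -0.0005 0.0025 0.05 0 0.01"

```text
clock: 16.0
ee_pos: [0.4603, 0.3639, 0.2081]
tcp_rot: [-0.37, 0.929, -0.0, -0.0]
ft_force: [-0.4, 0.7, 0.2]
gripper_width: 0.0203
grasp_force: 59.0
```

```bash
python3 -c "
from h import *
st()
b=r.snapshot('scene');u,v=map(int,proj('scene',(.48,.39,.22)))
cv2.imwrite('pics/J.png',cv2.resize(b[v-30:v+30,u-30:u+30,::-1],(480,480),interpolation=cv2.INTER_CUBIC))"
```

```text
16.0 [0.4603 0.3639 0.2081] yaw -136.6 F [-0.4  0.7  0.2] T [-0.05  0.06 -0.  ] w 0.0203 59.0 q [  54.   19.    9.    0.  -80. -100.]
```

View pics/J.png

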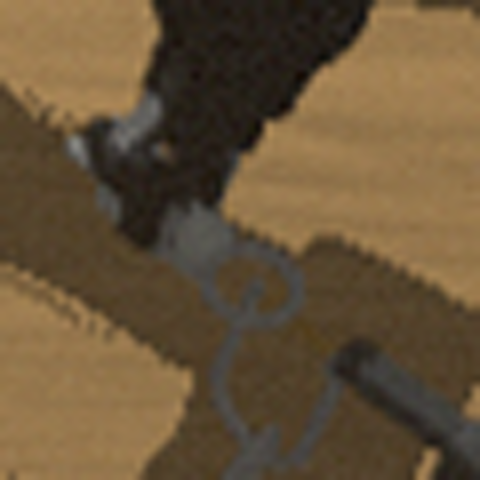

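The nose tip at (255,288) is centred in the ring, so I'll push it down and release.

Call:
apply_moves --rows "0 0 0.006 0 0.01; 0 0 0.012 0 0.01; 0 0 0.018 0 0.01; 0 0 0.024 0 0.01; 0 0 0.03 0 0.01; 0 0 0.036 0 0.01; 0 0 0.041 0 0.01; 0 0 0.045 0 0.01; 0 0 0.046 0 0.01; 0 0 0.046 0 0.01"

```text
clock: 17.05
ee_pos: [0.4603, 0.3641, 0.1621]
tcp_rot: [-0.37, 0.929, -0.0, -0.0]
ft_force: [0.5, -0.4, -1.1]
gripper_width: 0.0196
grasp_force: 59.0
```

Call:
apply_moves --rows "0 0 0 0 0.03; 0 0 0 0 0.045; 0 0 0 0 0.05; 0 0 0 0 0.05; 0 0 0 0 0.05; 0.002 0 -0.02 0 0.05; 0.005 0 -0.05 0 0.05; 0.01 0 -0.08 0 0.05; 0.03 -0.02 -0.1 0 0.05; 0.04 -0.06 -0.1 0 0.05; 0.04 -0.1 -0.1 0 0.05; 0.04 -0.15 -0.1 0 0.05"

```text
clock: 18.25
ee_pos: [0.5346, 0.2271, 0.2632]
tcp_rot: [-0.371, 0.929, 0.0, 0.001]
ft_force: [-0.1, 1.0, 0.3]
gripper_width: 0.0501
grasp_force: 0.0
```

```bash
python3 -c "
from h import *
st()
b=r.snapshot('scene');u,v=map(int,proj('scene',(.48,.39,.16)));u2,v2=map(int,proj('scene',(.6,-.2,.05)))
f=lambda u,v,n:cv2.resize(b[v-n:v+n,u-n:u+n,::-1],(400,400),interpolation=cv2.INTER_CUBIC)
print(u2-50,v2-50)
cv2.imwrite('s4.png',b[:,:,::-1])
cv2.imwrite('pics/K.png',np.hstack([f(u,v,30),f(u2,v2,50)]))"
```

```text
18.2 [0.5346 0.2271 0.2632] yaw -136.5 F [-0.1  1.   0.3] T [ 0.14 -0.07 -0.04] w 0.0501 0.0 q [ 38.  18.  15.  -0. -87. -85.]
142 182
```

View pics/K.png

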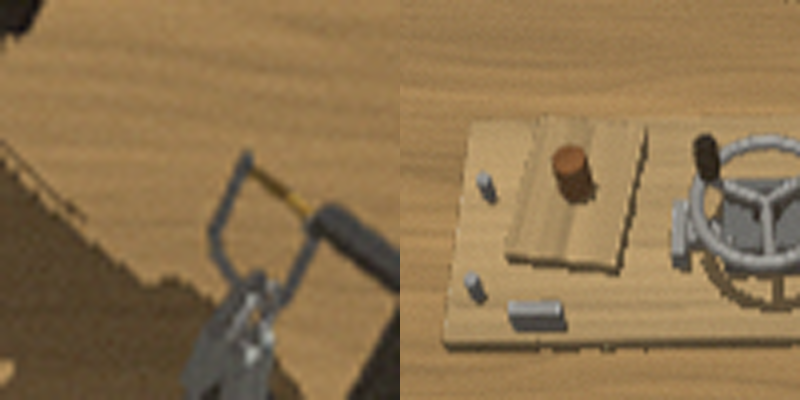

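Both gauges hang in the hook at (240,320) with the gate shut. The plate's peg is at (572,165), unmoved. The plate is next.

```bash
python3 -c "
from h import *
to((.5806,-.224,.24,-136.6),(.5806,-.224,.12,-136.6))"
```

```text
[ 0.2741 -0.3531  0.0236] turn -0.2
[ 0.274  -0.3527  0.1436] turn -0.2
```

Call:
apply_moves --rows "0.03 -0.035 0 0 0.055; 0.06 -0.07 0 0 0.055; 0.09 -0.11 0 0 0.055; 0.12 -0.15 0 0 0.055; 0.15 -0.19 0 0 0.055; 0.18 -0.23 0 0 0.055; 0.21 -0.27 0 0 0.055; 0.24 -0.31 0 0 0.055; 0.265 -0.34 0.01 0 0.055; 0.274 -0.353 0.04 0 0.055; 0.274 -0.353 0.08 0 0.055; 0.274 -0.353 0.12 0 0.055"

```text
clock: 19.5
ee_pos: [0.5778, -0.2181, 0.1411]
tcp_rot: [-0.369, 0.929, -0.0, 0.001]
ft_force: [1.7, -0.1, -0.0]
gripper_width: 0.0552
grasp_force: 0.0
```

```bash
python3 -c "
from h import *
st();to((.5806,-.224,.12,-136.6),(.5806,-.224,.045,-136.6))"
```

```text
19.5 [ 0.5778 -0.2181  0.1411] yaw -136.7 F [ 1.7 -0.1 -0. ] T [ 0.05 -0.06 -0.01] w 0.0552 0.0 q [ -6.  24.   7.  -0. -73. -40.]
[ 0.002  -0.0062  0.0211] turn -0.1
[ 0.0021 -0.0062  0.0961] turn -0.1
```

Call:
apply_moves --rows "0 0 0.01 0 0.055; 0 0 0.02 0 0.055"

```text
clock: 19.7
ee_pos: [0.5779, -0.2174, 0.1224]
tcp_rot: [-0.37, 0.929, -0.0, -0.0]
ft_force: [1.1, -0.8, 1.2]
gripper_width: 0.0551
grasp_force: 0.0
```

```bash
python3 -c "
from h import *
st();to((.5806,-.224,.12,-136.6),(.5806,-.224,.045,-136.6))"
```

```text
19.7 [ 0.5779 -0.2174  0.1224] yaw -136.6 F [ 1.1 -0.8  1.2] T [ 0.04 -0.02  0.02] w 0.0551 0.0 q [ -6.  25.   5.   0. -70. -40.]
[ 0.0026 -0.0066  0.0024] turn 0.0
[ 0.0025 -0.0066  0.0774] turn 0.0
```

Call:
apply_moves --rows "0.0025 -0.0065 0 0 0.055; 0.0025 -0.0065 0.02 0 0.055; 0.0025 -0.0065 0.04 0 0.055; 0.0025 -0.0065 0.06 0 0.055; 0.0025 -0.0065 0.073 0 0.055; 0.0025 -0.0065 0.075 0 0.055; 0.0025 -0.0065 0.075 0 0.04; 0.0025 -0.0065 0.075 0 0.02; 0.0025 -0.0065 0.075 0 0.02; 0.0025 -0.0065 0.075 0 0.02; 0.0025 -0.0065 0.075 0 0.02"

```text
clock: 20.8
ee_pos: [0.5817, -0.224, 0.0491]
tcp_rot: [-0.37, 0.929, -0.001, 0.001]
ft_force: [0.2, -0.5, 5.2]
gripper_width: 0.0267
grasp_force: 59.4
```

```bash
python3 -c "
from h import *
st();
t=r.snapshot('top');b=r.snapshot('scene')
for n,im,h0 in(('scene',b,.0836),):
    c=cv2.cvtColor(im,cv2.COLOR_RGB2HSV);u,v=map(int,proj(n,(.58,-.224,.08)));print(u,v)
c2=np.array([.6202,-.1854]);th=np.radians(3.36);R=np.array([[np.cos(th),-np.sin(th)],[np.sin(th),np.cos(th)]])
j=lambda x,y:c2+R@[x,y]
to((*j(-.006,-.054),.045,-131.6))"
```

```text
20.8 [ 0.5817 -0.224   0.0491] yaw -136.6 F [ 0.2 -0.5  5.2] T [ 0.12  0.01 -0.03] w 0.0267 59.4 q [ -7.  29.   0.   0. -61. -40.]
184 221
[-0.0152 -0.0359  0.0042] turn -5.0
```

Call:
apply_moves --rows "0 0 -0.002 -1 0.02; -0.002 -0.005 -0.002 -3 0.02; -0.004 -0.01 -0.002 -5 0.02; -0.006 -0.015 -0.002 -5 0.02; -0.008 -0.02 -0.002 -5 0.02; -0.011 -0.025 -0.002 -5 0.02; -0.013 -0.03 -0.002 -5 0.02; -0.015 -0.036 -0.002 -5 0.02; -0.015 -0.036 -0.002 -5 0.02; -0.015 -0.036 -0.002 -5 0.02"

```text
clock: 21.9
ee_pos: [0.6165, -0.2396, 0.0491]
tcp_rot: [-0.41, 0.912, -0.0, 0.0]
ft_force: [0.5, 0.0, -0.2]
gripper_width: 0.0266
grasp_force: 59.3
```

```bash
python3 -c "
from h import *
st()
c2=np.array([.6202,-.1854]);th=np.radians(3.36);R=np.array([[np.cos(th),-np.sin(th)],[np.sin(th),np.cos(th)]])
print('jig',R.T@(r.get_obs()['ee_pos'][:2]-c2))"
```

```text
21.9 [ 0.6165 -0.2396  0.0491] yaw -131.6 F [ 0.5  0.  -0.2] T [-0.09 -0.28 -0.01] w 0.0266 59.3 q [ -8.  33.   7.   0. -64. -34.]
jig [-0.00683849 -0.05390471]
```

Call:
apply_moves --rows "0 0 0 0 0.036; 0 0 0 0 0.036; 0 0 0 0 0.036; 0 -0.003 0 0 0.036; 0 -0.006 0 0 0.036; 0 -0.009 0 0 0.036; 0 -0.012 0 0 0.036; 0 -0.014 0 0 0.036; 0 -0.016 0 0 0.036; 0 -0.018 0 0 0.036; 0 -0.018 0 0 0.036"

```text
clock: 23.0
ee_pos: [0.6254, -0.2478, 0.049]
tcp_rot: [-0.41, 0.912, 0.005, -0.003]
ft_force: [-15.4, 15.0, 14.2]
gripper_width: 0.0362
grasp_force: 10.6
```

```bash
cat >> h.py <<'E'
c2=np.array([.6202,-.1854]);th=np.radians(3.36);RJ=np.array([[np.cos(th),-np.sin(th)],[np.sin(th),np.cos(th)]])
def jg():
    o=r.get_obs();print('jig xy',(RJ.T@(o['ee_pos'][:2]-c2)).round(4),'jig F',(RJ.T@o['ft_force'][:2]).round(1))
E
python3 -c "
from h import *
st();jg()"
```

```text
23.0 [ 0.6254 -0.2478  0.049 ] yaw -131.6 F [-15.4  15.   14.2] T [ 5.32  5.15 -0.01] w 0.0362 10.6 q [ -8.  34.  10.  -0. -66. -33.]
jig xy [ 0.0015 -0.0626] jig F [-14.4  15.9]
```

Call:
apply_moves --rows "0 0.005 0 0 0.036; 0 0.0095 0 0 0.042; 0 0.0095 0 0 0.042; 0 0.0095 -0.01 0 0.042; 0 0.0095 -0.04 0 0.042; 0 0.0095 -0.08 0 0.042; 0 0.0095 -0.12 0 0.042; 0 0.0095 -0.16 0 0.042"

```text
clock: 23.8
ee_pos: [0.6225, -0.2456, 0.2119]
tcp_rot: [-0.41, 0.912, -0.001, 0.0]
ft_force: [0.3, -0.3, -0.8]
gripper_width: 0.0418
grasp_force: 0.0
```

```bash
python3 -c "
from h import *
st();jg()
to((.5933,-.1107,.2,-131.6))
b=r.snapshot('scene');cv2.imwrite('s5.png',b[:,:,::-1])
c=cv2.cvtColor(b,cv2.COLOR_RGB2HSV);u,v=map(int,proj('scene',(*(c2+RJ@[0,-.06]),.083)));print('pred peg top px',proj('scene',(*(c2+RJ@[0,-.06]),.083)))
a=b[v-50:v+30,u-50:u+50,::-1];cv2.imwrite('pics/L.png',cv2.resize(a,(800,640)[:2] if 0 else (750,600),interpolation=cv2.INTER_CUBIC));print(u-50,v-50)
p=c[v-12:v+15,u-12:u+12];m=((p[...,0]<14)&(p[...,1]>120)&(p[...,2]>90)).astype(np.uint8);ys,xs=np.nonzero(m);print(xs.mean()+u-12,ys.min()+v-12,ys.max()+v-12)"
```

```text
23.8 [ 0.6225 -0.2456  0.2119] yaw -131.6 F [ 0.3 -0.3 -0.8] T [-0.03 -0.09  0.01] w 0.0418 0.0 q [ -8.  29.  24.   0. -86. -33.]
jig xy [-0.0013 -0.0603] jig F [ 0.3 -0.3]
[-0.0815  0.1114  0.0118] turn -0.0
pred peg top px [175.30502854 233.07978496]
125 183<string>:8: RuntimeWarning: Mean of empty slice.
  ret = ret.dtype.type(ret / rcount)
Traceback (most recent call last):
ValueError: zero-size array to reduction operation minimum which has no identity
```

View pics/L.png

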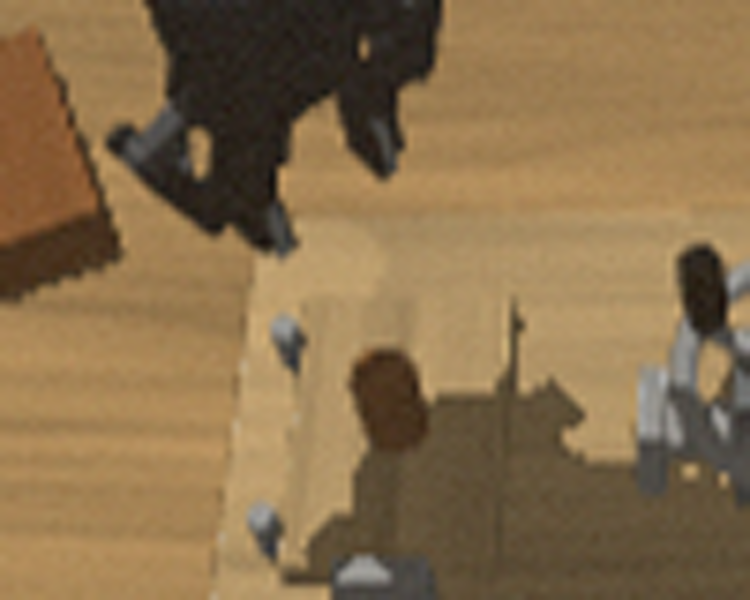

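The plate lies against both dowels (290,340) and (265,530) and against the stop at (385,575), with the peg at (388,400). Now the crank.

Call:
apply_moves --rows "-0.02 0.03 0 0 0.042; -0.04 0.06 0 0 0.042; -0.065 0.09 0 0 0.042; -0.081 0.111 0 0 0.042; -0.081 0.111 0 0 0.042"

```text
clock: 24.35
ee_pos: [0.5933, -0.1083, 0.2105]
tcp_rot: [-0.411, 0.911, -0.0, 0.001]
ft_force: [-0.7, -0.7, -0.0]
gripper_width: 0.0421
grasp_force: 0.0
```

```bash
python3 -c "
from h import *
st();to((.5933,-.1107,.105,-131.6))"
```

```text
24.4 [ 0.5933 -0.1083  0.2105] yaw -131.4 F [-0.7 -0.7 -0. ] T [-0.02 -0.02 -0.02] w 0.0421 0.0 q [  4.  21.  12.  -0. -81. -46.]
[ 0.002  -0.0015  0.1055] turn 0.2
```

Call:
apply_moves --rows "0.002 -0.0015 0.02 0 0.042; 0.002 -0.0015 0.05 0 0.042; 0.002 -0.0015 0.08 0 0.042; 0.002 -0.0015 0.1 0 0.042; 0.002 -0.0015 0.105 0 0.042; 0.002 -0.0015 0.105 0 0.03; 0.002 -0.0015 0.105 0 0.01; 0.002 -0.0015 0.105 0 0.01; 0.002 -0.0015 0.105 0 0.01; 0.002 -0.0015 0.105 0 0.01"

```text
clock: 25.35
ee_pos: [0.594, -0.1137, 0.1059]
tcp_rot: [-0.41, 0.912, -0.001, 0.001]
ft_force: [1.3, -0.4, 4.9]
gripper_width: 0.0168
grasp_force: 59.2
```

```bash
cat >> h.py <<'E'
AX=c2+RJ@[0,.118]
def ck(ds,R=.048,cen=None):
    """crank angle (deg, world); rows for clockwise angles ds (deg) from now, in tool axes relative to present"""
    o=r.get_obs();M=Ro.from_quat(o["tcp_rot"]).as_matrix();p=o["ee_pos"];A=AX if cen is None else np.array(cen)
    v=p[:2]-A;a0=np.arctan2(v[1],v[0]);print("ang",np.degrees(a0).round(1),"rad",np.linalg.norm(v).round(4))
    for d in ds:
        a=a0-np.radians(d);t=np.array([*(A+R*np.array([np.cos(a),np.sin(a)])),p[2]]);s=M.T@(t-p);print(d,s[:2].round(4))
E
python3 -c "
from h import *
st();ck(range(12,133,12))"
```

```text
25.4 [ 0.594  -0.1137  0.1059] yaw -131.6 F [ 1.3 -0.4  4.9] T [-0.42 -0.1   0.04] w 0.0168 59.2 q [  4.  24.   1.   0. -67. -46.]
ang -112.7 rad 0.05
12 [0.0004 0.0104]
24 [0.0005 0.0205]
36 [-0.0014  0.0303]
48 [-0.0053  0.0395]
60 [-0.0111  0.0478]
72 [-0.0184  0.0546]
84 [-0.0271  0.0597]
96 [-0.0365  0.063 ]
108 [-0.0465  0.0642]
120 [-0.0565  0.0633]
132 [-0.0661  0.0604]
```

Call:
apply_moves --rows "0.0004 0.0104 0 0 0.01; 0.0005 0.0205 0 0 0.01; -0.0014 0.0303 0 0 0.01; -0.0053 0.0395 0 0 0.01; -0.0111 0.0478 0 0 0.01; -0.0184 0.0546 0 0 0.01; -0.0271 0.0597 0 0 0.01; -0.0365 0.063 0 0 0.01; -0.0465 0.0642 0 0 0.01; -0.0565 0.0633 0 0 0.01; -0.0661 0.0604 0 0 0.01; -0.0661 0.0604 0 0 0.01"

```text
clock: 26.55
ee_pos: [0.5939, -0.0235, 0.1058]
tcp_rot: [-0.41, 0.912, -0.001, 0.002]
ft_force: [1.8, -1.6, 6.6]
gripper_width: 0.0169
grasp_force: 59.5
```

```bash
python3 -c "
from h import *
st();ck(range(15,166,15))"
```

```text
26.6 [ 0.5939 -0.0235  0.1058] yaw -131.5 F [ 1.8 -1.6  6.6] T [-0.43 -0.64 -0.05] w 0.0169 59.5 q [ 13.  23.  -0.   0. -66. -54.]
ang 113.8 rad 0.0481
15 [-0.0105 -0.0068]
30 [-0.0191 -0.016 ]
45 [-0.0249 -0.0271]
60 [-0.0277 -0.0393]
75 [-0.0272 -0.0518]
90 [-0.0235 -0.0638]
105 [-0.0168 -0.0744]
120 [-0.0076 -0.0829]
135 [ 0.0035 -0.0888]
150 [ 0.0157 -0.0915]
165 [ 0.0282 -0.0911]
```

Call:
apply_moves --rows "-0.0105 -0.0068 0 0 0.01; -0.0191 -0.016 0 0 0.01; -0.0249 -0.0271 0 0 0.01; -0.0277 -0.0393 0 0 0.01; -0.0272 -0.0518 0 0 0.01; -0.0235 -0.0638 0 0 0.01; -0.0168 -0.0744 0 0 0.01; -0.0076 -0.0829 0 0 0.01; 0.0035 -0.0888 0 0 0.01; 0.0157 -0.0915 0 0 0.01; 0.0282 -0.0911 0 0 0.01; 0.0282 -0.0911 0 0 0.01"

```text
clock: 27.75
ee_pos: [0.6408, -0.1059, 0.1058]
tcp_rot: [-0.41, 0.912, -0.0, 0.001]
ft_force: [-1.5, 0.6, 6.9]
gripper_width: 0.0164
grasp_force: 59.6
```

```bash
python3 -c "
from h import *
st();ck(range(15,166,15))"
```

```text
27.8 [ 0.6408 -0.1059  0.1058] yaw -131.6 F [-1.5  0.6  6.9] T [0.26 0.75 0.03] w 0.0164 59.6 q [  4.  29.   9.  -0. -70. -46.]
ang -54.3 rad 0.0471
15 [0.0119 0.0035]
30 [0.0222 0.0107]
45 [0.0302 0.0203]
60 [0.0355 0.0317]
75 [0.0376 0.0441]
90 [0.0365 0.0565]
105 [0.0321 0.0683]
120 [0.0249 0.0785]
135 [0.0153 0.0866]
150 [0.0039 0.0918]
165 [-0.0084  0.094 ]
```

Call:
apply_moves --rows "0.0119 0.0035 0 0 0.01; 0.0222 0.0107 0 0 0.01; 0.0302 0.0203 0 0 0.01; 0.0355 0.0317 0 0 0.01; 0.0376 0.0441 0 0 0.01; 0.0365 0.0565 0 0 0.01; 0.0321 0.0683 0 0 0.01; 0.0249 0.0785 0 0 0.01; 0.0153 0.0866 0 0 0.01; 0.0039 0.0918 0 0 0.01; -0.0084 0.094 0 0 0.01; -0.0084 0.094 0 0 0.01"

```text
clock: 28.95
ee_pos: [0.577, -0.0345, 0.1058]
tcp_rot: [-0.411, 0.912, 0.001, 0.001]
ft_force: [-2.8, 5.4, 10.2]
gripper_width: 0.0166
grasp_force: 60.3
```

```bash
python3 -c "
from h import *
st();ck(list(range(10,111,10)))"
```

```text
28.9 [ 0.577  -0.0345  0.1058] yaw -131.5 F [-2.8  5.4 10.2] T [2.04 1.4  0.01] w 0.0166 60.3 q [ 12.  22.  -3.  -0. -66. -53.]
ang 137.6 rad 0.0491
10 [-0.0083 -0.002 ]
20 [-0.0164 -0.0043]
30 [-0.0239 -0.0079]
40 [-0.0307 -0.0128]
50 [-0.0365 -0.0188]
60 [-0.0412 -0.0257]
70 [-0.0446 -0.0334]
80 [-0.0467 -0.0415]
90 [-0.0473 -0.0498]
100 [-0.0464 -0.0581]
110 [-0.0441 -0.0662]
```

Call:
apply_moves --rows "-0.0083 -0.002 -0.001 0 0.01; -0.0164 -0.0043 -0.002 0 0.01; -0.0239 -0.0079 -0.003 0 0.01; -0.0307 -0.0128 -0.003 0 0.01; -0.0365 -0.0188 -0.003 0 0.01; -0.0412 -0.0257 -0.003 0 0.01; -0.0446 -0.0334 -0.003 0 0.01; -0.0467 -0.0415 -0.003 0 0.01; -0.0473 -0.0498 -0.003 0 0.01; -0.0464 -0.0581 -0.003 0 0.01; -0.0464 -0.0581 -0.003 0 0.01"

```text
clock: 30.05
ee_pos: [0.6341, -0.0274, 0.1055]
tcp_rot: [-0.411, 0.912, 0.016, -0.011]
ft_force: [-59.8, 49.4, 38.0]
gripper_width: 0.0165
grasp_force: 66.5
```

```bash
python3 -c "
from h import *
st();ck(list(range(6,67,6)))"
```

```text
30.1 [ 0.6341 -0.0274  0.1055] yaw -131.5 F [-59.8  49.4  38. ] T [17.56 21.36  0.05] w 0.0165 66.5 q [ 11.  29.  10.  -2. -72. -52.]
ang 62.6 rad 0.0452
6 [-0.0036 -0.0043]
12 [-0.0041 -0.0093]
18 [-0.004  -0.0143]
24 [-0.0034 -0.0193]
30 [-0.0023 -0.0242]
36 [-0.0007 -0.0289]
42 [ 0.0015 -0.0335]
48 [ 0.004  -0.0378]
54 [ 0.0071 -0.0418]
60 [ 0.0105 -0.0455]
66 [ 0.0143 -0.0488]
```

Call:
apply_moves --rows "0.001 0.006 0 0 0.01; 0.002 0.012 0 0 0.01; 0.003 0.018 0 0 0.01; 0.003 0.018 0 0 0.01"

```text
clock: 30.45
ee_pos: [0.6245, -0.0233, 0.1057]
tcp_rot: [-0.411, 0.912, 0.009, -0.007]
ft_force: [-38.0, 29.9, 21.1]
gripper_width: 0.0168
grasp_force: 63.1
```

```bash
python3 -c "
from h import *
st();ck([0]);
o=r.get_obs()
v=o['ee_pos'][:2]-AX;v/=np.linalg.norm(v);print('radial',o['ft_force'][:2]@v,'cw',o['ft_force'][:2]@[v[1],-v[0]])"
```

```text
30.4 [ 0.6245 -0.0233  0.1057] yaw -131.5 F [-38.   29.9  21.1] T [10.5  13.29  0.  ] w 0.0168 63.1 q [ 12.  27.   7.  -1. -70. -53.]
ang 75.8 rad 0.0457
0 [-0.002   0.0011]
radial 19.658339562052475 cw -44.20183568831223
```

Call:
apply_moves --rows "0.001 0.005 0 0 0.01; 0.001 0.009 0 0 0.01; 0.001 0.009 0 0 0.01"

```text
clock: 30.75
ee_pos: [0.6198, -0.0219, 0.1058]
tcp_rot: [-0.41, 0.912, 0.006, -0.006]
ft_force: [-27.7, 16.6, 12.9]
gripper_width: 0.0167
grasp_force: 61.8
```

```bash
cat >> h.py <<'E'
def fr():
    o=r.get_obs();v=o['ee_pos'][:2]-AX;v/=np.linalg.norm(v);print('radial',o['ft_force'][:2]@v,'cw',o['ft_force'][:2]@[v[1],-v[0]])
E
python3 -c "
from h import *
st();ck([0]);fr()
a=r.snapshot('scene');b=r.snapshot('top');cv2.imwrite('s6.png',a[:,:,::-1]);cv2.imwrite('t6.png',b[:,:,::-1])"
```

```text
30.8 [ 0.6198 -0.0219  0.1058] yaw -131.6 F [-27.7  16.6  12.9] T [ 6.    9.65 -0.  ] w 0.0167 61.8 q [ 12.  27.   6.  -1. -70. -53.]
ang 81.9 rad 0.0462
0 [-0.0015  0.001 ]
radial 12.541960999316034 cw -29.773395412744517
```

```bash
python3 -c "
from h import *
for z in(.03,.045): print((RJ.T@(plane('top',(301,162.3),z)[:2]-c2)).round(4))
# grey profile along jig y at x=+-0.01, in first and current images
for nm in('top0raw.png','t6.png','scene0raw.png','s6.png'):
    im=cv2.imread(nm);cam='top' if nm[0]=='t' else 'scene'
    for x in(-.015,.015):
        row=[]
        for y in np.arange(.06,-.03,-.005):
            u,v=proj(cam,(*(c2+RJ@[x,y]),.042)).round().astype(int);p=im[v,u].astype(int);row.append(f'{p.mean():.0f}/{p.max()-p.min()}')
        print(nm,x,' '.join(row))
"
```

```text
[-0.0008  0.0384]
[-0.0027  0.0404]
top0raw.png -0.015 38/13 61/9 149/4 140/10 119/45 124/69 123/68 122/69 121/69 121/68 108/60 87/49 118/65 120/67 120/67 121/68 124/69 126/70
top0raw.png 0.015 136/2 102/3 145/2 146/7 127/72 127/72 127/72 127/72 128/73 128/72 129/73 113/65 106/60 119/66 120/67 120/67 123/69 124/70
t6.png -0.015 107/17 110/55 118/65 118/65 118/65 118/65 118/65 117/66 117/66 117/66 116/65 116/65 58/22 97/4 140/3 140/14 114/63 116/64
t6.png 0.015 135/2 109/46 124/68 124/69 122/68 122/68 123/69 123/68 124/69 123/69 124/70 124/69 63/28 113/3 137/2 128/12 113/62 114/64
scene0raw.png -0.015 133/9 97/11 141/8 140/7 135/78 136/71 139/75 138/72 138/73 136/70 66/32 125/67 137/71 138/73 135/72 136/71 139/72 147/75
scene0raw.png 0.015 71/11 93/8 147/9 142/10 122/60 134/70 134/68 133/68 133/69 131/71 138/74 63/40 145/77 132/68 136/69 138/67 138/74 142/74
s6.png -0.015 132/8 117/40 138/75 138/73 141/73 139/74 141/72 142/74 140/74 137/75 138/72 139/74 139/78 86/6 138/8 137/11 134/72 138/71
s6.png 0.015 67/10 70/9 67/13 66/10 72/6 69/7 67/12 65/7 68/9 63/13 68/12 66/6 69/10 168/8 142/7 157/11 134/75 138/68
```

Call:
apply_moves --rows "0.002 0.004 0 0 0.01; 0.004 0.008 0 0 0.01; 0.006 0.012 0 0 0.01; 0.006 0.013 0 0 0.01; 0.006 0.013 0 0 0.01"

```text
clock: 31.35
ee_pos: [0.6117, -0.0209, 0.106]
tcp_rot: [-0.41, 0.912, 0.002, -0.002]
ft_force: [-7.4, 5.4, 0.8]
gripper_width: 0.0168
grasp_force: 60.3
```

```bash
python3 -c "
from h import *
st();ck([0]);fr()"
```

```text
31.4 [ 0.6117 -0.0209  0.106 ] yaw -131.6 F [-7.4  5.4  0.8] T [1.85 2.85 0.  ] w 0.0168 60.3 q [ 13.  25.   3.  -0. -68. -54.]
ang 91.9 rad 0.0468
0 [-0.0009  0.0008]
radial 5.6025138999858815 cw -7.215685372602826
```

Call:
apply_moves --rows "0 0 0 0 0.03; 0 0 0 0 0.04; 0 0 0 0 0.045; 0 0 -0.01 0 0.045; 0 0 -0.04 0 0.045; 0 0 -0.07 0 0.045; 0.02 0 -0.11 0 0.045; 0.06 0.01 -0.14 0 0.045; 0.1 0.02 -0.15 0 0.045; 0.14 0.03 -0.15 0 0.045; 0.18 0.04 -0.15 0 0.045; 0.18 0.04 -0.15 0 0.045"

```text
clock: 32.55
ee_pos: [0.462, -0.1318, 0.2599]
tcp_rot: [-0.409, 0.913, -0.001, 0.002]
ft_force: [1.0, 0.0, 1.3]
gripper_width: 0.0449
grasp_force: 0.0
```

```bash
cat > chk.py <<'E'
from h import *
st()
import sys;k=sys.argv[1]
a=r.snapshot('scene');b=r.snapshot('top');S=dict(scene=a[:,:,::-1],top=b[:,:,::-1])
for n in S: cv2.imwrite(f'{n}_{k}.png',S[n])
# pad profile
for n in S:
    for x in(-.015,.015):
        print(n,x,' '.join('%d/%d'%(p.mean(),p.max()-p.min()) for p in (S[n][tuple(proj(n,(*(c2+RJ@[x,y]),.042)).round().astype(int)[::-1])].astype(int) for y in np.arange(0,-.031,-.0025))))
# dark knob
K={}
for n in S:
    u,v=proj(n,(.6117,-.0209,.125)).round().astype(int);w=14;p=S[n][v-w:v+w,u-w:u+w].max(2)
    l,L,s,c=cv2.connectedComponentsWithStats((p<50).astype(np.uint8))
    for i in range(1,l):
        if s[i,4]>12: print(n,'dark',s[i],c[i]+[u-w,v-w])
# peg (brown)
for n in S:
    u,v=proj(n,(*(c2+RJ@[0,-.06]),.083)).round().astype(int);w=14;h=cv2.cvtColor(np.ascontiguousarray(S[n][v-w:v+w,u-w:u+w]),cv2.COLOR_BGR2HSV)
    l,L,s,c=cv2.connectedComponentsWithStats(((h[...,0]<13)&(h[...,1]>120)).astype(np.uint8))
    for i in range(1,l):
        if s[i,4]>15: print(n,'peg',s[i],c[i]+[u-w,v-w],'pred top',proj(n,(*(c2+RJ@[0,-.06]),.083)))
E
python3 chk.py a
```

```text
32.5 [ 0.462  -0.1318  0.2599] yaw -131.7 F [1.  0.  1.3] T [ 0.11 -0.06  0.02] w 0.0449 0.0 q [  3.   6.  -0.   0. -83. -45.]
scene -0.015 138/75 93/23 142/7 141/9 145/6 145/6 152/12 139/75 135/72 137/73 137/73 140/74 136/73
scene 0.015 68/8 78/10 150/9 150/9 146/6 147/8 141/31 135/73 135/73 134/71 138/72 139/72 137/72
top -0.015 55/14 90/2 90/2 139/3 136/2 133/6 122/27 112/61 111/62 111/62 113/63 114/63 112/62
top 0.015 59/22 94/2 141/1 134/2 135/2 141/1 142/11 111/61 111/61 113/62 113/62 113/64 112/64
scene dark [12 10  6 11 42] [248.47619048 227.23809524]
top dark [11 11  7  8 33] [258.72727273 160.96969697]
```

Run:
```python
from h import *
p,e=tri((258.7,160.2),(248.2,222.8));print('knob~',p.round(4),e)
for z in(.125,.14):
    q=plane('top',(258.73,160.97),z)[:2];v=q-AX;print(q,np.degrees(np.arctan2(v[1],v[0])),np.linalg.norm(v))
q=plane('scene',(248.48,227.24),.115)[:2];v=q-AX;print(q,np.degrees(np.arctan2(v[1],v[0])),np.linalg.norm(v))
im=cv2.imread('scene_a.png');h=cv2.cvtColor(im,cv2.COLOR_BGR2HSV)
print('red-brown samples',h[231,176],h[238,178],h[225,200])
for n in('scene','top'):
    im=cv2.imread(n+'_a.png');h=cv2.cvtColor(im,cv2.COLOR_BGR2HSV);u,v=proj(n,(*(c2+RJ@[0,-.06]),.083)).round().astype(int)
    m=(h[v-14:v+16,u-14:u+14,1]>145).astype(np.uint8);l,L,s,c=cv2.connectedComponentsWithStats(m)
    for i in range(1,l):
        if s[i,4]>15: print(n,s[i]+[u-14,v-14,0,0,0],c[i]+[u-14,v-14],proj(n,(*(c2+RJ@[0,-.06]),.083)),proj(n,(*(c2+RJ@[0,-.06]),.06)))
```

```text
knob~ [ 0.6089 -0.0192  0.1375] 0.001231293373158386
[ 0.60845577 -0.01893421] 95.66565506991749 0.04890754568282111
[ 0.60639622 -0.01861216] 98.00306852277518 0.049472515545727964
[ 0.61100993 -0.01912709] 92.68596480349716 0.04852906789136428
red-brown samples [ 13 154 131] [ 17 133  71] [ 18 106 174]
scene [172 230   9  13  65] [175.83076923 234.81538462] [175.30502854 233.07978496] [176.43469657 236.70445815]
top [331 154  11   9  76] [336.52631579 158.13157895] [337.51654164 157.45666583] [335.84620452 158.59950521]
```

Run:
```python
from h import *
def d(f,g,c,w,n='scene'):
    u,v=proj(n,c).round().astype(int) if len(c)==3 else c
    A,B=[cv2.imread(k).astype(int)[v-w:v+w,u-w:u+w] for k in(f,g)];return round(np.abs(A-B).mean(),1),int((np.abs(A-B).max(2)>40).sum())
for k,c,w in(('mug',(292,284),25),('glue',(346,268),20),('offcut',(127,204),18),('pink',(296,228),22),('red',(234,174),12),('blue',(182,161),16)): print(k,d('scene0raw.png','scene_a.png',c,w))
print('hook',d('s4.png','scene_a.png',(.49,.4,.14),22),d('scene0raw.png','scene_a.png',(.49,.395,.205),8))
```

```text
mug (np.float64(3.0), 0)
glue (np.float64(3.1), 0)
offcut (np.float64(3.6), 1)
pink (np.float64(15.4), 446)
red (np.float64(3.2), 0)
blue (np.float64(24.1), 566)
hook (np.float64(14.4), 391) (np.float64(3.2), 0)
```

```bash
python3 - <<'E'
from h import *
A,B=[cv2.imread(k).astype(int) for k in('scene0raw.png','scene_a.png')]
D=(np.abs(A-B).max(2)>35).astype(np.uint8);u,v=proj('scene',(.502,.409,.14)).round().astype(int);print('seat px',u,v)
l,L,s,c=cv2.connectedComponentsWithStats(D[150:290,340:440])
for i in range(1,l):
    if s[i,4]>10: print(s[i]+[340,150,0,0,0])
E
python3 -c "
from h import *
r.sign_off()"
```

```text
seat px 388 198
[377 198  17  19 141]
the job is handed in; nothing more can be done
```

I hung both gauges in the snap hook with the gate shut, pushed the plate home against the dowels and stop, wound the clamp onto it (briefly overloading the crank to about 76 N before easing off), and handed the job in.

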